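Hold a sample slide flush on the ready measuring stage

ROBOT

A 7-joint arm with a two-finger parallel gripper is mounted at the origin on the work surface. World frame = base frame: x ahead of the robot, y to its left, z up, the work surface at z = 0. Lengths are in mm, angles in degrees, forces in N, time in s.
With the tool pointing down it reaches from about 400 to 850 mm from the base axis. Payload 10.4 kg.
Tool frame: the origin (TCP) lies between the finger pads; the fingertips stand r.tip_reach ahead of it and the grasp point (between the pads) lies 3 mm ahead of it (r.tip_reach is the distance from the TCP to the fingertips, in mm); z points along the fingers, y is the line along which they close (so a half turn about z gives the same grasp; the last joint's range is limited). The gripper opens to 85 mm and grips with 20 to 120 N. Pads are 22 mm wide; open, the fingers measure 114 mm over their backs; the gripper's body (76 mm by 85 mm) begins 54 mm behind the grasp point. The pads swing forward as they close: fully open they stand 13 mm farther back than shut.
Start: joints at [-77.441, 19.034, -3.707, 83.658, 1.238, 77.344, -5.071], TCP at [149.642, 606.843, 230.538] pointing down, gripper open.
Joint ranges: [-148.97, 148.97], [-28.65, 121.19], [-84.17, 76.75], [9.2, 138.47], [-72.65, 252.65], [3.7, 117.97], [-149.18, 149.18]. Speed limits (degrees/s): [127.2, 127.2, 159.86, 159.86, 180, 180, 180].

INTERFACE

Orientations are given as a 3x3 rotation matrix whose columns are the frame's x, y, z axes.
In Python, from station import r, eyes, order gives the robot as it stands.
- The arm moves only by the tool apply_moves, never from a script. Its arguments are lists of equal length, an entry for each row: "dr": the turn, a rotation vector about the world's x, y, z in degrees, a list of three; "dp": the shift along the world's x, y, z in m, a list of three; "fingers": the closure, from 0 (fully open) to 1 (shut). A call has 1 to 12 rows; each row shifts and turns the commanded pose from where the row before left it; what a row does not reach is not made up. A row lasts 1/8 s, in which the tool goes at most 62.5 mm and 10.7 degrees, less where a joint would pass 70% of its speed; a pose out of reach is approached as far as the arm can. A call with a gripper value outside its range is refused whole. The fingers move at their own pace and stop on an object; the grip force is fixed at half the most. Time passes only in rows, so rows that do not move let the fingers close. It gives the time, the measured TCP pose, the force, the opening and the grip force at its end, in the units of the state.
- r.read_state(): the state, without advancing time (a new reading comes with each control period).
- eyes.snapshot(name): name is "scene" or "side" or "wrist"; returns a dict with "img" (480x640x3 uint8, red, green, blue), "depth" (480x640 float32, mm along the optical axis (not along the pixel's ray), 0 where there is no reading), "fx", "fy", "cx", "cy" (pixels), "rvec" (rotation vector, rad) and "tvec" (3), from world to camera coordinates, as OpenCV has them. Camera axes: x right, y down, z forward; pixel columns grow to the right and rows downward; lengths in mm; the calibration is good to about 2 mm. A picture is of the moment at which its call begins.
- order.sign_off(): hands the job in; it is judged then, once.
The state is a dict: "time_s": time; "joints": joint angles; "qvel": joint speeds; "joint_torque": joint torques, N m; "position": TCP position; "orientation": TCP orientation; "force": force on the tool from outside, world axes, zero at the start; "torque": the same for the moment, N m; "gripper_width": finger opening in mm; "grip_force": force on a finger pad.
Only numpy, scipy, OpenCV 4.12 (cv2) and the standard library are available. Lean on these libraries where they do the work, as an engineer would, in place of code of your own. Each camera call takes 0.05 s, during which the arm holds its last target. There are 200 camera calls.

TASK

One of the two sloped measuring stages is ready: the one with the green lamp standing on it; the red lamp marks the busy one. Pick up the white slide carrier by its orange fin from the blue mat, tilt it to match the ready stage's slope, and lay its underside flush on the face, centred on the dark window with its long side running up the slope, feeling for full contact. Finish while still gripping the carrier and pressing it lightly but steadily against the sprung face; do not press hard, do not touch the busy stage with the carrier, and leave everything else where it is.

Things in the scene. Friction and masses are not known exactly. Their poses are not given: they have to be found in the camera images.
- carrier: white sample slide carrier: flat plate 76 (x) x 50 (y) x 6 mm with an upright orange grip fin in its centre, 26 (x) x 12 (y) mm, top 44 mm above the underside; 56 to 112 g. Origin at the centre of the underside, z up through the fin, x along the long side; the two ends are alike
- mat: fixed blue mat 100 x 110 x 4 mm on which the carrier lies flat; origin at the centre of its underside
- stage_left: measuring stage on the robot's left: fixed white base 155 x 110 mm, 20 mm high; origin on the table under the centre of its sloped face; x points away from the robot (base spans x -55 to +100 mm), z up. Carries a bright aluminium tilting plate 100 x 84 x 10 mm between two grey cheeks (outer faces at y +-54 mm, tops 74 mm high, below the plate's centre)
- stage_right: measuring stage on the robot's right: fixed white base 155 x 110 mm, 20 mm high; origin on the table under the centre of its sloped face; x points away from the robot (base spans x -55 to +100 mm), z up. Carries a bright aluminium tilting plate 100 x 84 x 10 mm between two grey cheeks (outer faces at y +-54 mm, tops 74 mm high, below the plate's centre)
- face_left (a point): centre of the left stage's sloped face, 85 mm above the table; marked by a dark window 50 x 34 mm, level with the plate. z is the outward normal, y the level tilt axis, x up the slope, away from the robot. The slope, 0.2 to 0.5 rad, differs every time and does not yield; the face is sprung straight along -z: about 2.5 N starts it, 1.5 N per mm, hard stop after 8 mm (about 14 N)
- face_right (a point): centre of the right stage's sloped face, 85 mm above the table; marked by a dark window 50 x 34 mm, level with the plate. z is the outward normal, y the level tilt axis, x up the slope, away from the robot. The slope, 0.2 to 0.5 rad, differs every time and does not yield; the face is sprung straight along -z: about 2.5 N starts it, 1.5 N per mm, hard stop after 8 mm (about 14 N)
- lamp_green: green lamp: grey post with a green cap 26 mm wide, 80 mm high, fixed on the base of the ready stage, 85 mm behind the centre of its face (cap top 100 mm above the table); origin at its foot
- lamp_red: red lamp, the same but with a red cap, on the busy stage
- spare: bystander: grey carrier of the same shape with a black fin, standing to the left; leave it
- solvent: bystander: clear bottle with a blue cap, 84 mm wide, 190 mm high, far left; origin at its foot
- jar: bystander: amber jar 44 mm wide, 60 mm high between the stages; origin at its foot
- beaker: bystander: glass cup 70 mm wide, 85 mm high, far right; origin at its foot
- vial: bystander: small vial with a blue cap, 28 mm wide, 50 mm high, to the right; origin at its foot
- mouse: bystander: black computer mouse 100 x 60 x 32 mm on a red mouse mat at the left near the robot; origin at its underside
Not all that is in view belongs to the job. What is shaped like the stage_left but brown or turquoise is not meant.

How it is judged:
By the outcome, as a careful person would: the job done as asked, in the order asked, and still so for the second after the job is handed in, while the arm keeps its last pose, push and grip.
It also fails if it takes over 35 s, if anything falls off the work surface, if the arm or the gripper's body presses on something with over 40 N, if the wrist force passes 120 N, or if a joint passes its speed limit or range.

## Working session

There is one attempt and no reset: what is moved stays moved. The work goes in short steps, Python scripts to look and compute and a tool call to move; the robot and the scene stay as the last step left them, time stands still between calls to the robot, and variables do not carry over. Pictures are saved under pics/ and viewed, at most 10 in all, crops included, and the job is handed in when it is done.

Besides the shell and the picture viewer there is one more tool, called by a JSON object that holds its "method" and its "body". apply_moves: Moves the arm, as the interface text tells. Its arguments: {"type":"object","properties":{"dr":{"type":"array","items":{"type":"array","items":{"type":"number"}}},"dp":{"type":"array","items":{"type":"array","items":{"type":"number"}}},"fingers":{"type":"array","items":{"type":"number"}}},"required":["dr","dp","fingers"]}

```bash
mkdir -p pics; cat > h.py <<'E'
import numpy as np, cv2
from station import r, eyes, order
def snap(n,save=None):
    s=eyes.snapshot(n)
    if save: cv2.imwrite('pics/'+save,s['img'][:,:,::-1])
    R=cv2.Rodrigues(np.array(s['rvec'],float))[0]; t=np.array(s['tvec'],float).ravel()
    v,u=np.mgrid[:480,:640]; d=s['depth']
    c=np.stack([(u-s['cx'])/s['fx']*d,(v-s['cy'])/s['fy']*d,d],-1)
    s['P']=(c-t)@R; s['P'][d==0]=np.nan; s['R']=R; s['t']=t
    return s
E
python3 - <<'E'
from h import *
for n in ['scene','side']:
    s=snap(n,n+'0.png'); np.savez(n+'0.npz',img=s['img'],P=s['P'])
    print(n,-s['R'].T@s['t'],s['R'][2])
st=r.read_state(); print(r.tip_reach,{k:np.round(v,2) for k,v in st.items()})
E
```

```text
scene [1038.14987401 -746.22724913  745.14024536] [-0.44799815  0.6942287  -0.56333309]
side [ 175.69464971 1348.83720937 1126.19755237] [ 0.19180527 -0.76029252 -0.62061745]
22.0 {'time_s': np.float64(0.1), 'joints': array([-77.44,  19.07,  -3.71,  83.7 ,   1.23,  77.34,  -5.07]), 'qvel': array([-0.01, -0.09, -0.01, -0.19, -0.04,  0.06,  0.05]), 'joint_torque': array([ 0.000e+00, -6.268e+01,  5.000e-02, -3.924e+01,  2.000e-02,
        1.000e-02, -0.000e+00]), 'position': array([149.56, 606.49, 229.8 ]), 'orientation': array([[-0.97,  0.24, -0.  ],
       [ 0.24,  0.97, -0.  ],
       [-0.  , -0.  , -1.  ]]), 'force': array([ 0.07, -0.13,  0.11]), 'torque': array([-0.03, -0.1 ,  0.01]), 'grip_force': np.float64(0.0), 'gripper_width': np.float64(85.17)}
```

View pics/scene0.png

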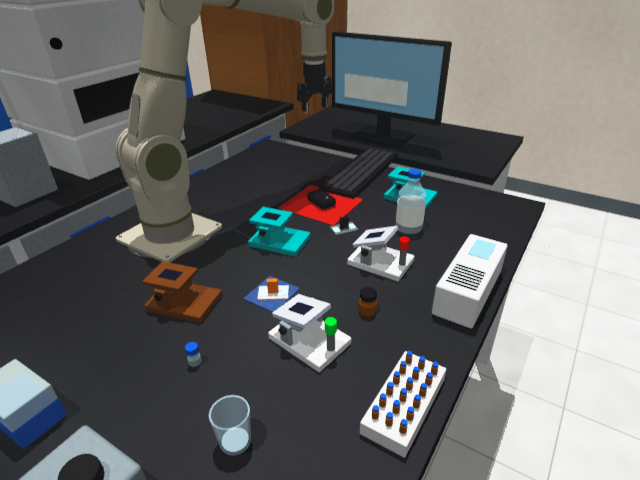

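View pics/side0.png

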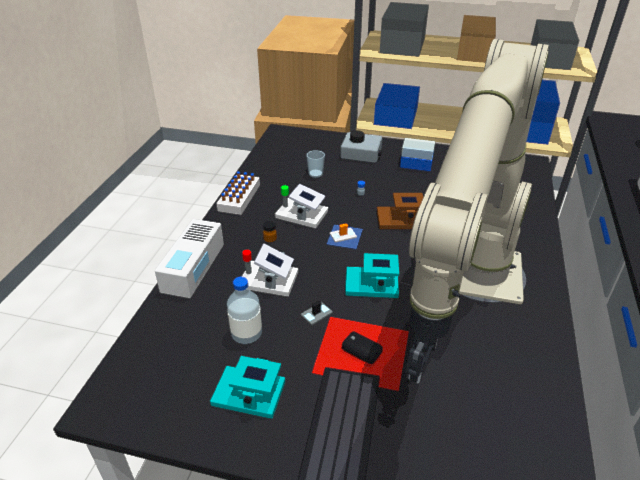

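Both pictures show the green lamp (scene 331,325) on the right stage with its face at about (302,309), and the red lamp on the left stage. The white carrier with the orange fin is on the blue mat at (272,288). I'll measure from depth next.

```bash
python3 - <<'E'
import numpy as np, cv2
for n,(cb,pb) in {'scene':((235,265,310,315),(265,285,340,335)),'side':((320,215,365,250),(278,180,328,218))}.items():
    z=np.load(n+'0.npz'); im=z['img'].astype(int); P=z['P']
    hsv=cv2.cvtColor(z['img'],cv2.COLOR_RGB2HSV).astype(int)
    def box(b): m=np.zeros((480,640),bool); m[b[1]:b[3],b[0]:b[2]]=1; return m
    H,S,V=hsv[...,0],hsv[...,1],hsv[...,2]
    fin=box(cb)&(H>4)&(H<22)&(S>140)&np.isfinite(P[...,2])
    f=P[fin]; top=f[f[:,2]>np.percentile(f[:,2],90)-4]
    print(n,'fin',len(f),f.min(0).round(),f.max(0).round(),'top',len(top),top.mean(0).round(1))
    pl=box(cb)&(S<60)&(V>110)&(P[...,2]<20)
    q=P[pl]; (c,wh,a)=cv2.minAreaRect(q[:,:2].astype(np.float32)); print('plate',len(q),q[:,2].mean().round(1),np.round(c,1),np.round(wh,1),a)
    mat=box((cb[0]-5,cb[1]-5,cb[2]+5,cb[3]+5))&(H>100)&(H<125)&(S>100)&(P[...,2]<15); q=P[mat]; print('mat',[np.round(x,1) for x in cv2.minAreaRect(q[:,:2].astype(np.float32))])
    g=box((250,150,350,370))&(H>50)&(H<70)&(S>150); print('lamp',P[g].mean(0).round(1))
    # stage plate: bright/dark pts with z 60..125
    m=box(pb)&(P[...,2]>66)&(P[...,2]<125)&(S<70)
    q=P[m]; rng=np.random.default_rng(0); best=0
    for _ in range(500):
        a=q[rng.choice(len(q),3,False)]; nn=np.cross(a[1]-a[0],a[2]-a[0]); nn/=np.linalg.norm(nn)+1e-9
        if abs(nn[2])<.8: continue
        k=abs((q-a[0])@nn)<2
        if k.sum()>best: best=k.sum(); K=k
    a=q[K]; c=a.mean(0); nn=np.linalg.svd(a-c)[2][2]; nn*=np.sign(nn[2])
    x=np.cross([0,0,1],nn); y=x/np.linalg.norm(x); x=np.cross(y,nn)
    print('face',len(a),'n',nn.round(3),'slope',np.degrees(np.arccos(nn[2])).round(2),'yaw',np.degrees(np.arctan2(-nn[1],-nn[0])).round(1))
    uv=np.c_[(a-c)@x,(a-c)@y]; rc=cv2.minAreaRect(uv.astype(np.float32)); print('rect',np.round(rc[1],1),rc[2],'ctr',(c+x*rc[0][0]+y*rc[0][1]).round(1))
    vm=np.where(m); d=V[vm][K]<70; print('window',d.sum(),a[d].mean(0).round(1))
E
```

```text
scene fin 144 [403. -83.  -1.] [469.  -9.  50.] top 45 [454.4 -71.   46.8]
plate 392 7.8 [463.9 -72. ] [ 99.3 133.3] 86.14021301269531
mat [array([445.1, -66.2]), array([106.2, 118.5]), np.float64(0.8)]
lamp [ 680.5 -163.3   84.9]
face 795 n [-0.245  0.039  0.969] slope 14.34 yaw -9.0
rect [102.9  87.3] 0.48828282952308655 ctr [ 597.8 -152.7   84.2]
window 0 [nan nan nan]
side fin 83 [ 440. -147.   -7.] [476. -51.  54.] top 21 [451.  -63.1  49.4]
plate 215 9.6 [ 479.4 -108. ] [ 86.4 162.5] 36.232242584228516
mat [array([447.9, -67.3]), array([103.5, 122.4]), np.float64(0.7)]
lamp [ 683.3 -166.6   82.5]
face 218 n [-0.242  0.053  0.969] slope 14.32 yaw -12.4
rect [101.5  89. ] 4.616480350494385 ctr [ 597.  -146.3   85.4]
window 0 [nan nan nan]<stdin>:26: RuntimeWarning: Mean of empty slice.
  ret = um.true_divide(
```

```bash
python3 - <<'E'
import cv2
a=cv2.imread('pics/scene0.png')[255:375,235:365]; b=cv2.imread('pics/side0.png')[170:260,270:370]
a=cv2.resize(a,(650,600),interpolation=cv2.INTER_CUBIC)
cv2.imwrite('pics/c1.png',a)
E
```

```text
(no output)
```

View pics/c1.png

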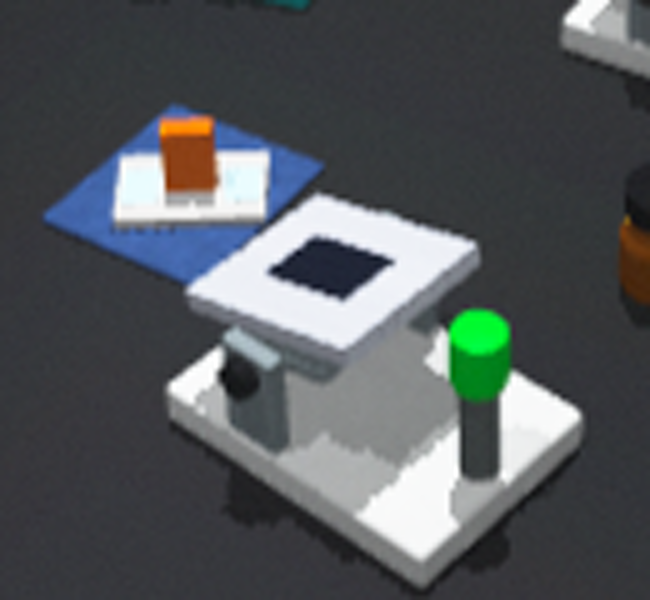

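The crop shows the carrier with its long side horizontal in the image (yaw about +33°) and its fin top at scene (272,279). The stage window is centred at about (301,308). I'll fly above the carrier for a wrist view.

{"method": "apply_moves", "body": {"dr": [[0,0,-10],[0,0,-10],[0,0,-10],[0,0,-10],[0,0,-10],[0,0,-10],[0,0,-10],[0,0,-10],[0,0,-10],[0,0,-10],[0,0,-10],[0,0,-10]], "dp": [[0.02,-0.03,0.03],[0.03,-0.05,0.01],[0.03,-0.05,0],[0.03,-0.05,0],[0.03,-0.05,0],[0.03,-0.05,0],[0.03,-0.05,0],[0.03,-0.05,0],[0.01,-0.055,0],[0.015,-0.055,0],[0.015,-0.055,0],[0.015,-0.055,0]], "fingers": [0,0,0,0,0,0,0,0,0,0,0,0]}}

```text
time_s: 1.6
position: [434.6, 5.0, 270.5]
orientation: [[0.697, 0.717, 0.0], [0.717, -0.697, 0.0], [0.0, -0.0, -1.0]]
force: [0.5, 0.6, -0.2]
gripper_width: 85.6
grip_force: 0.0
```

{"method": "apply_moves", "body": {"dr": [[0,0,-7],[0,0,-6],[0,0,0]], "dp": [[0.01,-0.036,0],[0.01,-0.036,0],[0,0,0]], "fingers": [0,0,0]}}

```text
time_s: 1.98
position: [454.6, -67.9, 270.4]
orientation: [[0.84, 0.542, -0.0], [0.542, -0.84, -0.001], [-0.0, 0.0, -1.0]]
force: [-0.5, -0.1, 0.5]
gripper_width: 85.4
grip_force: 0.0
```

```bash
python3 - <<'E'
from h import *
s=snap('wrist','w0.png'); np.savez('w0.npz',img=s['img'],P=s['P'])
print(-s['R'].T@s['t'],s['R'],s['fx'],s['cx'],s['cy'])
st=r.read_state(); print(st['position'],st['orientation'],st['joints'])
E
```

```text
[522.58970015 -25.13172598 413.10905215] [[ 0.5427963  -0.83986384  0.00095491]
 [-0.79848937 -0.51570323  0.31058801]
 [-0.26035919 -0.1693485  -0.95054415]] 351.3154715609743 319.92575382495477 232.71593315273012
[454.44902679 -66.00494353 270.29159252] [[ 8.38303049e-01  5.45204278e-01 -5.40759044e-04]
 [ 5.45204279e-01 -8.38303208e-01 -1.58549827e-04]
 [-5.39762085e-04 -1.61911342e-04 -9.99999841e-01]] [-36.81062314  -6.45928113  37.03963995 105.55134005   3.95901286
  79.66773499 -57.62091432]
```

View pics/w0.png

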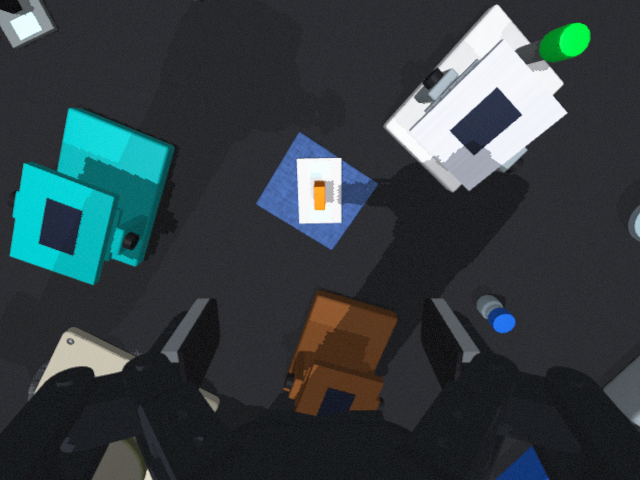

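The wrist view shows the carrier plate spanning (297–341, 158–222), already aligned with the fingers. The stage window is centred at about (486,121) and its face is clearly visible.

```bash
cat > m.py <<'E'
from h import *
def ray(s,uv):
    o=-s['R'].T@s['t']; d=np.array([(uv[0]-s['cx'])/s['fx'],(uv[1]-s['cy'])/s['fx'],1])@s['R']; return o,d
def onz(s,uv,z): o,d=ray(s,uv); return o+d*(z-o[2])/d[2]
def onpl(s,uv,c,n): o,d=ray(s,uv); return o+d*((c-o)@n)/(d@n)
E
python3 - <<'E'
from m import *
s=snap('wrist'); im=s['img']; P=s['P']
hsv=cv2.cvtColor(im,cv2.COLOR_RGB2HSV).astype(int); H,S,V=hsv[...,0],hsv[...,1],hsv[...,2]
def box(x0,y0,x1,y1): m=np.zeros((480,640),bool); m[y0:y1,x0:x1]=1; return m
def blob(m): v,u=np.where(m); return np.c_[u,v].astype(float)
# plate: not blue and not dark, via white + fin
pl=box(280,145,360,235)&(V>90)&~((H>95)&(H<130)&(S>90))
uv=blob(pl); Q=np.array([onz(s,p,10)[:2] for p in uv]).astype(np.float32); print('plate',cv2.minAreaRect(Q),len(uv))
w=box(280,145,360,235)&(S<60)&(V>110); Q=np.array([onz(s,p,10)[:2] for p in blob(w)]).astype(np.float32); print('white',cv2.minAreaRect(Q))
f=box(280,145,360,235)&(H>4)&(H<22)&(S>140); F=P[f]; print('fin pts',len(F),np.nanmedian(F[F[:,2]>40],0))
top=f&(V>200); T=np.array([onz(s,p,48)[:2] for p in blob(top)]).astype(np.float32); print('fin top',cv2.minAreaRect(T))
m=box(405,40,570,192)&(P[...,2]>60)&(P[...,2]<125)&(S<70); q=P[m]; px=blob(m)
rng=np.random.default_rng(0); best=0
for _ in range(500):
    a=q[rng.choice(len(q),3,False)]; n=np.cross(a[1]-a[0],a[2]-a[0]); n/=np.linalg.norm(n)+1e-9
    if abs(n[2])<.8: continue
    k=abs((q-a[0])@n)<2
    if k.sum()>best: best=k.sum(); K=k
a=q[K]; c=a.mean(0); n=np.linalg.svd(a-c)[2][2]; n*=np.sign(n[2])
y=np.cross([0,0,1],-n)*-1; y=np.cross(n,[-0.,0,0]) if 0 else np.cross([0,0,1],n); y/=np.linalg.norm(y); y=-y if y[1]<0 else y; x=np.cross(y,n)
print('n',n,'slope',np.degrees(np.arccos(n[2])),'yaw',np.degrees(np.arctan2(x[1],x[0])),len(a),'rms',((a-c)@n).std())
for nm,mm in (('face',K),('win',None)):
    if mm is None:
        wm=box(445,80,525,160)&(V<90); pp=blob(wm)
    else: pp=px[K]
    W=np.array([onpl(s,p,c,n) for p in pp]); uv2=np.c_[(W-c)@x,(W-c)@y].astype(np.float32); rc=cv2.minAreaRect(uv2)
    print(nm,len(pp),rc,(c+x*rc[0][0]+y*rc[0][1]).round(1),(W.mean(0)).round(1))
E
```

```text
plate ((454.33892822265625, -68.82551574707031), (77.43135833740234, 51.3478889465332), 33.976470947265625) 2894
white ((454.6953125, -68.23916625976562), (76.4876708984375, 50.91796112060547), 33.330928802490234)
fin pts 303 [455.42898052 -68.04330448  47.11925533]
fin top ((454.9041442871094, -68.48387145996094), (24.867267608642578, 10.6650390625), 33.40748596191406)
n [-0.24602741  0.03882858  0.96848482] slope 14.422638584861465 yaw -8.96856955760757 9329 rms 0.7656873513956732
face 9329 ((-4.236324310302734, -1.2588043212890625), (100.01361846923828, 84.90396881103516), 0.1397632509469986) [ 599.3 -150.    84.4] [ 603.6 -149.4   85.4]
win 2179 ((-4.379415512084961, -18.429946899414062), (65.49620819091797, 48.90584945678711), 89.08164978027344) [ 596.5 -166.9   84.3] [ 600.  -151.2   84.6]
```

{"method": "apply_moves", "body": {"dr": [[0,0,0.4],[0,0,0],[0,0,0],[0,0,0],[0,0,0],[0,0,0],[0,0,0],[0,0,0]], "dp": [[0,-0.003,-0.045],[0,0,-0.045],[0,0,-0.045],[0,0,-0.045],[0,0,-0.025],[0,0,-0.018],[0,0,-0.01],[0,0,0]], "fingers": [0,0,0,0,0,0,0,0]}}

```text
time_s: 3.08
position: [454.3, -67.5, 37.2]
orientation: [[0.833, 0.554, -0.001], [0.554, -0.833, -0.0], [-0.001, -0.001, -1.0]]
force: [-0.2, -0.7, -0.0]
gripper_width: 85.3
grip_force: 0.0
```

{"method": "apply_moves", "body": {"dr": [[0,0,0],[0,0,0],[0,0,0],[0,0,0],[0,0,0],[0,0,0],[0,0,0],[0,0,0]], "dp": [[0,0,0],[0,0,0],[0,0,0],[0,0,0],[0,0,0],[0,0,0],[0,0,0],[0,0,0]], "fingers": [1,1,1,1,1,1,1,1]}}

```text
time_s: 4.08
position: [454.7, -68.1, 37.7]
orientation: [[0.833, 0.553, 0.0], [0.553, -0.833, 0.0], [0.0, -0.0, -1.0]]
force: [-1.7, 0.8, 5.7]
gripper_width: 10.0
grip_force: 59.9
```

```bash
python3 - <<'E'
from h import *
for i in range(3):
    s=snap('wrist'); st=r.read_state(); print(st['time_s'],st['position'].round(1),st['force'],st['torque'],st['gripper_width'])
print(st['orientation'])
E
```

```text
4.125 [454.7 -68.1  37.7] [-1.37024252  1.97249659  5.77720191] [0.13655683 0.40963264 0.02069001] 10.042707782528776
4.175 [454.8 -68.1  37.7] [-1.91706101  0.38460412  5.51155543] [0.15557217 0.37812709 0.06565776] 9.893766855609805
4.225 [454.7 -68.1  37.7] [-2.27515933  0.90373838  5.57461302] [0.22193381 0.43755808 0.0440719 ] 9.984160563138209
[[ 8.33441696e-01  5.52607380e-01  1.48032158e-04]
 [ 5.52607346e-01 -8.33441703e-01  2.18453799e-04]
 [ 2.44095355e-04 -1.00264847e-04 -9.99999965e-01]]
```

{"method": "apply_moves", "body": {"dr": [[0,0,0],[0,0,0],[0,0,0],[0,0,-8.5],[0,0,-8.5],[0,0,-8.5],[0,0,-8.5],[0,0,-8.5],[-1.12,-7.1,0],[-1.13,-7.12,0],[0,0,0],[0,0,0]], "dp": [[0,0,0.02],[0,0,0.04],[0,0,0.059],[0.025,-0.015,0],[0.025,-0.016,0],[0.025,-0.016,0],[0.025,-0.016,0],[0.026,-0.016,0],[0,0,0],[0,0,0],[0,0,0],[0,0,0]], "fingers": [1,1,1,1,1,1,1,1,1,1,1,1]}}

```text
time_s: 5.72
position: [581.2, -146.5, 157.1]
orientation: [[0.957, -0.155, 0.245], [-0.15, -0.988, -0.038], [0.248, -0.0, -0.969]]
force: [0.5, 0.2, -0.4]
gripper_width: 10.1
grip_force: 59.1
```

```bash
python3 - <<'E'
from h import *
s=snap('wrist','w1.png'); a=snap('scene'); b=snap('side')
c=np.hstack([cv2.resize(a['img'][240:370,240:370],(400,400),interpolation=2),cv2.resize(b['img'][165:245,270:350],(400,400),interpolation=2)])
cv2.imwrite('pics/c2.png',c[:,:,::-1])
np.savez('w1.npz',img=s['img'],P=s['P']);np.savez('s1.npz',img=a['img'],P=a['P'])
st=r.read_state(); print(st['position'].round(1),st['force'],st['torque'],st['gripper_width'],st['orientation'],st['joints'])
E
```

```text
[ 581.5 -147.3  157. ] [ 0.44042395  0.12491927 -0.74744089] [ 0.04513805  0.25335931 -0.00818815] 9.992154208887248 [[ 0.95698707 -0.15530346  0.24506447]
 [-0.15015468 -0.98786612 -0.03967504]
 [ 0.24825255  0.00117093 -0.96869464]] [-35.72404725  11.58266525  51.20585321 108.55864022 -13.21266441
  50.3479372  -77.92918966]
```

View pics/w1.png

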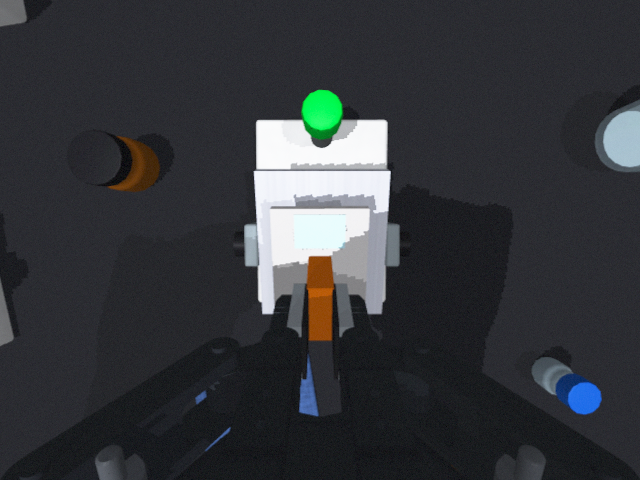

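View pics/c2.png

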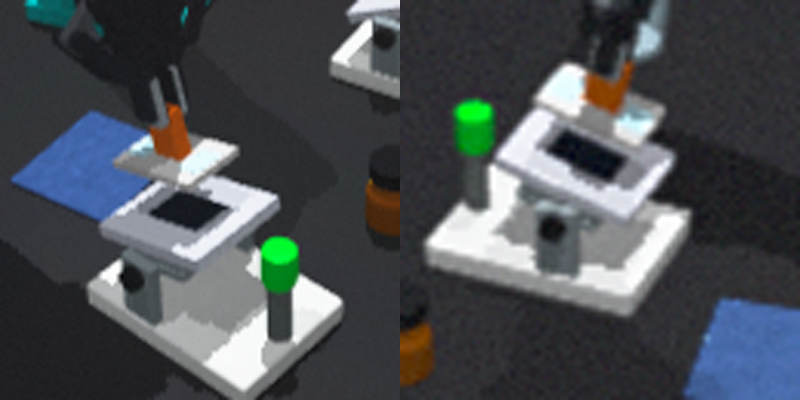

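The carrier is held level with the face and about 40 mm above it. In the wrist view its back edge is at cols 271–369, and the face's top edge is at 255–390. I'll check tilt and offset numerically from depth.

```bash
python3 - <<'E'
from m import *
s=snap('wrist'); P=s['P']; st=r.read_state(); T=st['orientation']; p=st['position']
hsv=cv2.cvtColor(s['img'],cv2.COLOR_RGB2HSV).astype(int); S,V=hsv[...,1],hsv[...,2]
def box(x0,y0,x1,y1): m=np.zeros((480,640),bool); m[y0:y1,x0:x1]=1; return m
n0=-T[:,2]; X=T[:,0]; Y=-T[:,1]
h=(P-p)@n0   # height in tool frame
def fit(m,h0,tol=4):
    m=m&(abs(h-h0)<tol); q=P[m]
    for _ in range(3):
        c=q.mean(0); n=np.linalg.svd(q-c,full_matrices=False)[2][2]; n*=np.sign(n[2]); q=q[abs((q-c)@n)<2]
    e=np.degrees([np.cross(n0,n)@X,np.cross(n0,n)@Y]); 
    return m,c,n,e
b=box(245,160,400,320)
m,c,n,e=fit(b&(S<70),-27.7); v,u=np.where(m)
print('carrier',m.sum(),'err rot about X,Y',e,'h',(c-p)@n0,'cols',[ (np.where(m[y])[0].min(),np.where(m[y])[0].max()) for y in (212,220,240)],'x range',np.percentile((P[m]-p)@X,[.5,99.5]),'y',np.percentile((P[m]-p)@Y,[.5,99.5]))
m,c,n,e=fit(b&(S<70),-73,6)
print('face',m.sum(),'err',e,'h at TCP axis',((c-p)@n)/(n0@n),'n',n,'slope',np.degrees(np.arccos(n[2])),'x',np.percentile((P[m]-p)@X,[.5,99.5]),'y',np.percentile((P[m]-p)@Y,[.5,99.5]))
for y in (175,185,200): print(y,np.where(m[y])[0].min(),np.where(m[y])[0].max())
for y in (172,): 
  for uu in (255,390): print('corner',(onpl(s,(uu,y-1),c,n)-p)@X,(onpl(s,(uu,y),c,n)-p)@Y)
E
```

```text
carrier 7099 err rot about X,Y [ 0.38352697 -0.2083001 ] h -28.526950343289204 cols [(np.int64(270), np.int64(368)), (np.int64(270), np.int64(368)), (np.int64(271), np.int64(367))] x range [-10.88535419  37.96660549] y [-24.4492663   25.15578987]
face 8011 err [ 0.06585235 -0.06154004] h at TCP axis -74.74898117013085 n [-0.2462689   0.0388218   0.96842372] slope 14.436688253221849 x [-48.83576215  49.84388701] y [-42.14697099  41.49312064]
175 253 388
185 253 387
200 254 386
corner 49.7672275869562 39.84431757272219
corner 49.87811515179983 -43.27603435214454
```

{"method": "apply_moves", "body": {"dr": [[-0.25,0.1,0],[0,0,0],[0,0,0],[0,0,0],[0,0,0]], "dp": [[0.0034,-0.0015,-0.0116],[0.003,-0.0005,-0.0116],[0.003,-0.0005,-0.0117],[0,0,0],[0,0,0]], "fingers": [1,1,1,1,1]}}

```text
time_s: 6.55
position: [590.1, -149.9, 121.7]
orientation: [[0.957, -0.156, 0.244], [-0.15, -0.988, -0.043], [0.248, 0.005, -0.969]]
force: [-0.6, -0.5, -0.1]
gripper_width: 10.1
grip_force: 59.1
```

{"method": "apply_moves", "body": {"dr": [[0,0,0],[0,0,0],[0,0,0]], "dp": [[0.0005,-0.0001,-0.002],[0,0,0],[0,0,0]], "fingers": [1,1,1]}}

```text
time_s: 6.92
position: [590.6, -149.7, 119.8]
orientation: [[0.957, -0.156, 0.244], [-0.15, -0.988, -0.043], [0.248, 0.005, -0.969]]
force: [-0.8, 0.3, -0.5]
gripper_width: 10.3
grip_force: 59.1
```

```bash
cat > f.py <<'E'
from h import *
F=[];M=[];p=[]
for i in range(6):
    s=eyes.snapshot('side'); st=r.read_state(); F.append(st['force']);M.append(st['torque']);p.append(st['position'])
T=st['orientation'];F=np.mean(F,0);M=np.mean(M,0)
print(st['time_s'],np.mean(p,0).round(2),'F tool X,Y,n',(F@T*[1,-1,-1]).round(2),'M',(M@T*[1,-1,-1]).round(3),st['gripper_width'])
E
python3 f.py
```

```text
7.225 [ 590.57 -149.73  119.72] F tool X,Y,n [ 0.02  0.13 -0.94] M [ 0.028  0.31  -0.026] 10.082710540170762
```

{"method": "apply_moves", "body": {"dr": [[0,0,0],[0,0,0]], "dp": [[0.00025,0,-0.001],[0,0,0]], "fingers": [1,1]}}

```text
time_s: 7.48
position: [590.7, -149.7, 118.5]
orientation: [[0.957, -0.156, 0.244], [-0.15, -0.988, -0.043], [0.247, 0.005, -0.969]]
force: [0.1, 0.2, -0.5]
gripper_width: 9.7
grip_force: 59.1
```

```bash
python3 f.py
```

```text
7.775 [ 590.78 -149.77  118.62] F tool X,Y,n [-0.23 -0.48 -1.08] M [-0.013  0.329 -0.01 ] 10.190431000107832
```

{"method": "apply_moves", "body": {"dr": [[0,0,0],[0,0,0]], "dp": [[0.00025,0,-0.001],[0,0,0]], "fingers": [1,1]}}

```text
time_s: 8.02
position: [591.1, -149.7, 117.7]
orientation: [[0.957, -0.156, 0.244], [-0.15, -0.988, -0.043], [0.248, 0.005, -0.969]]
force: [-1.6, 1.0, 1.8]
gripper_width: 10.1
grip_force: 59.5
```

```bash
python3 f.py
```

```text
8.325 [ 591.09 -149.74  117.72] F tool X,Y,n [-1.06  0.27  2.13] M [ 0.094  0.454 -0.009] 10.007658978370007
```

{"method": "apply_moves", "body": {"dr": [[0,0,0],[0,0,0],[0,0,0]], "dp": [[0.00025,0,-0.001],[0,0,0],[0,0,0]], "fingers": [1,1,1]}}

```text
time_s: 8.7
position: [591.4, -149.7, 116.7]
orientation: [[0.957, -0.156, 0.244], [-0.15, -0.988, -0.043], [0.248, 0.005, -0.969]]
force: [-2.2, 1.4, 3.3]
gripper_width: 10.0
grip_force: 59.6
```

```bash
python3 f.py
```

```text
9.0 [ 591.34 -149.77  116.69] F tool X,Y,n [-1.21  0.69  3.67] M [ 0.036  0.461 -0.002] 9.8832983502813
```

{"method": "apply_moves", "body": {"dr": [[0,0,0],[0,0,0],[0,0,0]], "dp": [[0.00025,0,-0.001],[0,0,0],[0,0,0]], "fingers": [1,1,1]}}

```text
time_s: 9.38
position: [591.6, -149.8, 115.7]
orientation: [[0.957, -0.156, 0.244], [-0.15, -0.988, -0.043], [0.248, 0.005, -0.969]]
force: [-2.5, 0.5, 4.3]
gripper_width: 9.9
grip_force: 59.8
```

```bash
python3 f.py; python3 - <<'E'
from m import *
s=snap('wrist','w2.png'); P=s['P']; st=r.read_state(); T=st['orientation']; p=st['position']
a=snap('scene'); b=snap('side')
c=np.hstack([cv2.resize(a['img'][265:345,255:355],(400,320),interpolation=2),cv2.resize(b['img'][170:234,270:350],(400,320),interpolation=2)])
cv2.imwrite('pics/c3.png',np.vstack([c,cv2.resize(s['img'][150:330,240:410],(264,280))@np.eye(3) if 0 else np.pad(cv2.resize(s['img'][150:330,240:410],(264,280)),((0,0),(0,536),(0,0)))])[:,:,::-1])
S=cv2.cvtColor(s['img'],cv2.COLOR_RGB2HSV)[...,1]
n0=-T[:,2]; X=T[:,0]; Y=-T[:,1]; h=(P-p)@n0; B=np.zeros((480,640),bool); B[160:330,240:410]=1
for nm,h0 in (('carrier',-28.2),('face',-35)):
    m=B&(S<70)&(abs(h-h0)<3); q=P[m]
    for _ in range(3):
        c=q.mean(0); n=np.linalg.svd(q-c,full_matrices=False)[2][2]; n*=np.sign(n[2]); q=q[abs((q-c)@n)<1.8]
    print(nm,len(q),np.degrees([np.cross(n0,n)@X,np.cross(n0,n)@Y]).round(2),((c-p)@n/(n0@n)).round(2),'x',np.percentile((q-p)@X,[.3,99.7]).round(1),'y',np.percentile((q-p)@Y,[.3,99.7]).round(1))
E
```

```text
9.675 [ 591.59 -149.81  115.71] F tool X,Y,n [-1.04 -0.    5.13] M [-0.013  0.475 -0.003] 10.237343283867876
carrier 7004 [ 0.28 -0.43] -28.68 x [-11.7  37.9] y [-24.8  25. ]
face 10914 [ 0.28 -0.07] -34.66 x [-36.   49.8] y [-41.4  42.3]
```

View pics/c3.png

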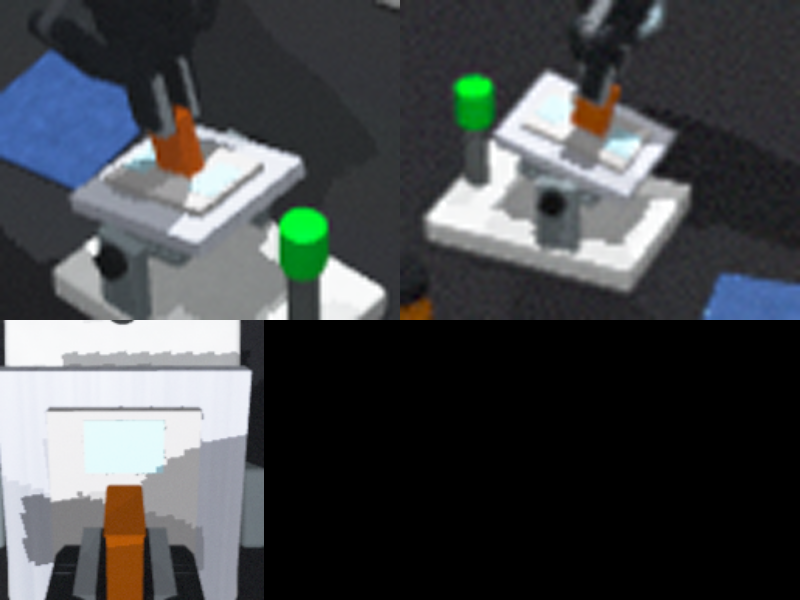

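The carrier lies on the face with even margins of about 12 mm at the top and 17 mm at the sides, and force rises at 1.5 N/mm. A small residual pitch moment suggests slightly more load on the lower edge, so I'll trim it by a fraction of a degree.

{"method": "apply_moves", "body": {"dr": [[0.05,0.3,0],[0,0,0],[0,0,0]], "dp": [[0,0,0],[0,0,0],[0,0,0]], "fingers": [1,1,1]}}

```text
time_s: 10.2
position: [591.6, -149.8, 115.6]
orientation: [[0.958, -0.156, 0.239], [-0.15, -0.988, -0.042], [0.243, 0.005, -0.97]]
force: [-1.9, 0.4, 4.8]
gripper_width: 10.0
grip_force: 59.9
```

```bash
python3 f.py
```

```text
10.5 [ 591.57 -149.8   115.66] F tool X,Y,n [-0.76 -0.21  4.61] M [-0.107  0.292  0.001] 10.250661725335
```

```bash
python3 f.py; python3 f.py
```

```text
10.8 [ 591.57 -149.79  115.67] F tool X,Y,n [-0.67 -0.21  4.92] M [-0.108  0.311 -0.001] 9.989190327913956
11.1 [ 591.57 -149.79  115.66] F tool X,Y,n [-0.46 -0.53  5.2 ] M [-0.142  0.255  0.013] 10.120623922577973
```

{"method": "apply_moves", "body": {"dr": [[-0.15,0.0,0],[0,0,0],[0,0,0]], "dp": [[0,0,0],[0,0,0],[0,0,0]], "fingers": [1,1,1]}}

```text
time_s: 11.48
position: [591.6, -149.8, 115.7]
orientation: [[0.958, -0.156, 0.239], [-0.149, -0.988, -0.045], [0.243, 0.007, -0.97]]
force: [-2.3, 0.1, 5.1]
gripper_width: 10.0
grip_force: 59.9
```

```bash
python3 f.py;python3 f.py
```

```text
11.775 [ 591.57 -149.79  115.66] F tool X,Y,n [-0.13 -0.48  4.79] M [-0.164  0.202  0.003] 9.929780543534536
12.075 [ 591.57 -149.78  115.66] F tool X,Y,n [ 0.14 -0.88  4.99] M [-0.156  0.147 -0.017] 9.966462285693778
```

{"method": "apply_moves", "body": {"dr": [[0.13,-0.12,0],[0,0,0],[0,0,0]], "dp": [[0,0,0],[0,0,0],[0,0,0]], "fingers": [1,1,1]}}

```text
time_s: 12.45
position: [591.6, -149.8, 115.7]
orientation: [[0.958, -0.156, 0.241], [-0.15, -0.988, -0.043], [0.245, 0.005, -0.97]]
force: [-1.1, -1.4, 5.4]
gripper_width: 10.0
grip_force: 59.9
```

```bash
python3 f.py;python3 f.py;python3 f.py;python3 - <<'E'
from m import *
Q={'carrier':[],'face':[]}
for k in range(6):
    s=snap('wrist'); P=s['P']; st=r.read_state(); T=st['orientation']; p=st['position']
    S=cv2.cvtColor(s['img'],cv2.COLOR_RGB2HSV)[...,1]
    n0=-T[:,2]; X=T[:,0]; Y=-T[:,1]; h=(P-p)@n0; B=np.zeros((480,640),bool); B[160:330,240:410]=1
    for nm,h0 in (('carrier',-28.5),('face',-34.7)):
        q=P[B&(S<70)&(abs(h-h0)<2.5)]; Q[nm].append(q)
for nm in Q:
    q=np.vstack(Q[nm])
    for _ in range(3):
        c=q.mean(0); n=np.linalg.svd(q-c,full_matrices=False)[2][2]; n*=np.sign(n[2]); q=q[abs((q-c)@n)<1.8]
    print(nm,len(q),np.degrees([np.cross(n0,n)@X,np.cross(n0,n)@Y]).round(2),((c-p)@n/(n0@n)).round(2),'x',np.percentile((q-p)@X,[.3,99.7]).round(1),'y',np.percentile((q-p)@Y,[.3,99.7]).round(1))
print(st['grip_force'],st['force'])
E
```

```text
12.75 [ 591.58 -149.78  115.67] F tool X,Y,n [ 0.47 -0.82  5.16] M [-0.232  0.096 -0.028] 10.024769901172375
13.05 [ 591.57 -149.78  115.66] F tool X,Y,n [ 0.32 -1.04  5.17] M [-0.238  0.09  -0.012] 9.880129985813491
13.35 [ 591.57 -149.79  115.66] F tool X,Y,n [ 0.33 -0.76  5.25] M [-0.249  0.085 -0.018] 10.100536881634588
carrier 42193 [ 0.26 -0.62] -28.69 x [-11.9  38.1] y [-24.8  25. ]
face 65430 [ 0.27 -0.3 ] -34.68 x [-36.1  50. ] y [-41.4  42.3]
59.85631048679352 [-0.85702439 -1.13299409  4.30561465]
```

```bash
python3 -c "
from station import order
print(order.sign_off())"
```

```text
the job is handed in; nothing more can be done
None
```

The job is handed in: the carrier is still gripped, lying flush and centred (within about 1 mm) on the right stage (green lamp), pressed steadily with roughly 6 N.

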